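# Dispense and tamp a set of test discs on an agar plate

### The job

Put a set of discs on the open agar plate with the disc dispenser: stand the dispenser astride the plate, press its thumb button down past the soft first stop until the tamping pins bear firmly on the medium, hold for about a second without crushing it, and let the button come right back up while the dispenser still stands there. Then put the dispenser back on its round steel tray. Do not work the button anywhere but over the plate, and leave the plate and the other things where they are.

Things in the scene. Friction and masses are not known exactly. Their poses are not given: they have to be found in the camera images.
- dispenser: Six-place disc dispenser, loose, 0.65 kg, 146 mm tall, 126 mm across, round about its axis (yaw does not matter). Three legs 25 mm tall, 51 mm free inside them; above, a disc and white turret to 47 mm, six white cartridges to 78 mm (within 44 mm of the axis), a column 40 mm in diameter to 122 mm, and the button. Origin: on the axis at the feet of the legs; z up. Starts and ends on the tray.
- grip (a point): On the dispenser's axis, 107 mm above its feet: middle of the black ribbed band (93 to 119 mm up) of the 40 mm column, where a hand takes it; the button's top at rest is 39 mm above this point.
- button_top (a point): Centre of the top of the thumb button, a white cap 30 mm in diameter; at rest 146 mm above the dispenser's feet, 24 mm above the column. Sprung, moves straight down: 1 to 2 N over the first 9 mm to a soft first stop (discs fall); then 4.5 N, growing by 0.3 N/mm, carrying the pins down; when the pins meet the medium the force climbs by 6 N/mm (second stop). More than 6 mm down off the plate wastes discs.
- pin_rest (a point): On the dispenser's axis, level with the feet of the six steel tamping pins at rest, 14 mm above the feet of the legs; the pins hang 30 mm from the axis and meet the medium 3 to 10 mm of travel after the first stop, which cannot be told beforehand. Well tamped with 13 to 20 N on the button; above about 23 N the medium is crushed.
- plate: The open plate: clear round dish without lid, loose, 90 mm outer diameter, 15 mm tall, with firm straw-coloured medium, its surface 4 to 11 mm above the bench (poured to different depths). Origin: centre of the underside on the bench (z = 0); z up. The dispenser stands on the bench, legs around the plate, axis on axis within 6 mm.
- tray: Round steel storage tray of the dispenser, fixed, 160 mm across, rim 11 mm high and 4 mm thick, floor 5 mm above the bench. Origin: centre of the underside on the bench; z up. The dispenser stands on the floor inside the rim with 13 mm to spare all round.
- lid: Bystander: lid of the open plate, clear, 94 mm across, 9 mm high, lying mouth up on the bench beyond the plate. Origin: centre of the underside.
- closed_plates: Bystander: stack of four closed plates, 94 mm across, 64 mm tall. Origin: centre of the underside.
- tube_rack: Bystander: white rack 70 x 160 mm with capped tubes, 92 mm tall. Origin: centre of the underside.
- marker: Bystander: marker pen lying on the bench, 133 mm long, 18 mm thick. Origin: under its middle; x along the pen.

How it is judged (in metres and radians):
On the way, in this order (a step that is already met when the one before it is completed fails the run):
1. the dispenser stands upright on the bench astride the open plate, its axis within 7 mm of the plate's centre, the button up (horizontal distance between dispenser and plate below 0.007 m and height (world z) of dispenser below 0.004 m and angle between dispenser's own z axis and vertical below 0.04 rad and z of button_top in the frame of dispenser above 0.143 m), for 0.2 s.
2. standing there, its button is pressed past the first stop and the tamping pins bear on the medium with at least 5 N for 0.5 s (horizontal distance between dispenser and plate below 0.007 m and height (world z) of dispenser below 0.004 m and angle between dispenser's own z axis and vertical below 0.04 rad and z of button_top in the frame of dispenser below 0.136 m and contact force between dispenser and plate above 5 N), for 0.5 s.
3. the button has come back up (to 3 mm) while the dispenser still stands astride the plate (all of step 1), for 0.2 s.
At the end, for the whole second after the job is handed in: The dispenser stands upright (0.04 rad) and at rest on the floor of its tray, within 16 mm of the tray's centre, its button up (to 3 mm); the plate is within 20 mm of where it was (horizontal distance between dispenser and tray below 0.016 m and z of dispenser in the frame of tray between 0.002 and 0.008 m and angle between dispenser's own z axis and vertical below 0.04 rad and linear speed of dispenser below 0.02 m/s and z of button_top in the frame of dispenser above 0.143 m and distance of plate from where it was at the start of the episode below 0.02 m); the robot touches nothing.
It fails at once if the dispenser or its pins press on the plate or its medium with more than 18 N (contact force between dispenser and plate above 18 N).
It fails at once if the button is pressed more than 6 mm while the dispenser is not over the plate (axis more than 10 mm off) (z of button_top in the frame of dispenser below 0.14 m and not (horizontal distance between dispenser and plate below 0.01 m)).
It fails at once if the dispenser tips by more than 0.35 rad (angle between dispenser's own z axis and vertical above 0.35 rad).
It fails at once if the plate is pushed more than 20 mm (distance of plate from where it was at the start of the episode above 0.02 m).
It fails at once if another thing (lid, closed plates, tube rack, marker) is moved more than 25 mm (distance of any of lid, closed_plates, tube_rack, marker from where it was at the start of the episode above 0.025 m).
It also fails if it takes over 61 s, if anything falls off the work surface, if the arm or the gripper's body presses on something with over 40 N, if the wrist force passes 120 N, or if a joint passes its speed limit or range.

### The arm

A 7-joint arm with a two-finger parallel gripper is mounted at the origin on the work surface. World frame = base frame: x ahead of the robot, y to its left, z up, the work surface at z = 0. Lengths are in mm, angles in rad, forces in N, time in s.
With the tool pointing down it reaches from about 400 to 850 mm from the base axis. Payload 4.5 kg.
Tool frame: the origin (TCP) lies at the very end of the fingers, on their centre line; the grasp point (between the pads) lies 19 mm behind it; x points along the fingers, y is the direction in which the jaws open and shut, and the axes are right-handed (so a half turn about x gives the same grasp; the last joint's range is limited). The gripper opens to 85 mm and grips with 20 to 120 N. Pads are 22 mm wide; open, the fingers measure 114 mm over their backs; the gripper's body (76 mm by 85 mm) begins 54 mm behind the grasp point. The pads swing forward as they close: fully open they stand 13 mm farther back than shut.
Start: joints at [-1.281, 0.689, -0.195, 1.565, 0.157, 0.902, -0.215], TCP at [158.116, 604.693, 231.317] pointing down, gripper open.
Joint ranges: [-3.01, 3.01], [-0.46, 2.08], [-1.47, 1.51], [0.13, 2.56], [-1, 4.14], [0.04, 2.09], [-2.66, 2.66]. Speed limits (rad/s): [2.57, 2.57, 3.14, 3.14, 3.14, 3.14, 3.14].

### API

Orientations are given as a 3x3 rotation matrix whose columns are the frame's x, y, z axes.
In Python, from cell import bot gives the robot as it stands. The module is installed in compiled form; this text tells all that it offers. Calls block until the motion is done:
- bot.reach(position, orientation): joint-space move of the TCP to a pose.
- bot.move_l(position, attitude=None, velocity=150): straight line of the TCP; attitude=None keeps the orientation; velocity is the mean speed in mm/s.
- bot.movej(angles): joint-space move.
- bot.ungrasp() and bot.gripper_close(): open the fingers fully, or close them until they stop; the grip force is fixed at half the most.
- bot.sleep(seconds).
- bot.inverse_kinematics(position, orientation): joint angles nearest the present ones, or None.
- bot.observe(): the state.
- bot.read_camera(name): name is "scene" or "top" or "wrist"; returns (picture, depth): 384x512x3 uint8, red, green, blue; 384x512 float32, mm along the optical axis (not along the pixel's ray), 0 where there is no reading.
- bot.camera_info(name): a dict with "K" (3x3 intrinsics, pixels), "T" (4x4, takes a point from camera to world coordinates); the wrist camera has in their place "hand_eye" (4x4, takes a point from camera to tool coordinates, whose origin is the TCP and whose axes are the tool frame's). Camera axes: x right, y up, looking along -z (the intrinsics and any distortion apply to the point x, -y, -z); pixel columns grow to the right and rows downward; lengths in mm; the calibration is good to about 2 mm. A picture is of the moment at which its call begins: read the wrist's pose just before it. camera_info takes no time and is no camera call.
A pose or a line that the arm cannot do raises bot.IKError and nothing moves.
- bot.finish_job(): hands the job in, once; it reports no verdict.
The state is a dict: "time": time; "joint_pos": joint angles; "dq": joint speeds; "tau": joint torques, N m; "eef_pos": TCP position; "ee_rot": TCP orientation; "ft_force": force on the tool from outside, world axes, zero at the start; "torque": the same for the moment, N m; "grip_width": finger opening in mm.
Only numpy, scipy, OpenCV 4.12 (cv2) and the standard library are available. Lean on these libraries where they do the work, as an engineer would, in place of code of your own. Each camera call takes 0.05 s, during which the arm holds its last target. There are 200 camera calls.

## Working session

There is one attempt and no reset: what is moved stays moved. The work goes in short steps, each a Python script; the robot and the scene stay as the last script left them, time stands still between calls to the robot, and variables do not carry over. Pictures are saved under pics/ and viewed, about 8 in all and at most 12, crops included, and the job is handed in when it is done.

```bash
mkdir -p pics
python3 - <<'E'
from cell import bot
import cv2,numpy as np
ims=[]
for n in("top","scene"):
    p,d=bot.read_camera(n); np.savez(f"{n}.npz",p=p,d=d,**{k:v for k,v in bot.camera_info(n).items() if isinstance(v,np.ndarray)})
    i=bot.camera_info(n); print(n,i.keys(),np.round(i["K"],1).tolist(),np.round(i["T"],3).tolist()); cv2.imwrite(f"pics/{n}0.png",p[:,:,::-1])
s=bot.observe();print(s["time"],s["ee_rot"],s["ft_force"],s["grip_width"])
E
```

```text
top dict_keys(['K', 'T']) [[424.4, 0.0, 257.3], [0.0, 424.4, 184.9], [0.0, 0.0, 1.0]] [[0.017, 0.978, -0.206, 318.243], [-1.0, 0.016, -0.007, 11.141], [-0.003, 0.206, 0.979, 1266.547], [0.0, 0.0, 0.0, 1.0]]
scene dict_keys(['K', 'T']) [[432.1, 0.0, 263.5], [0.0, 432.1, 190.3], [0.0, 0.0, 1.0]] [[0.651, -0.532, 0.541, 1235.523], [0.759, 0.471, -0.45, -542.413], [-0.015, 0.704, 0.71, 986.432], [0.0, 0.0, 0.0, 1.0]]
0.1 [[-3.15710818e-04  2.52907598e-01  9.67490386e-01]
 [-1.59504990e-03  9.67489076e-01 -2.52907776e-01]
 [-9.99998678e-01 -1.62304116e-03  9.79534694e-05]] [-0.26997475 -0.63889534 -0.20764596] 85.60666303329221
```

View pics/top0.png

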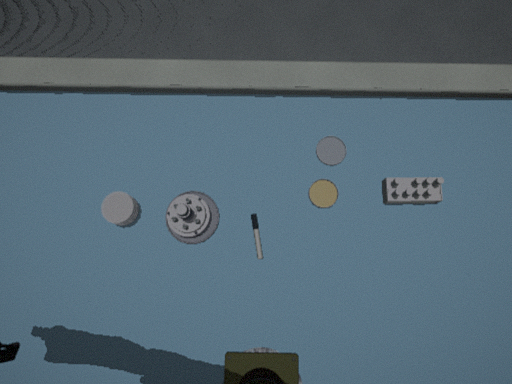

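View pics/scene0.png

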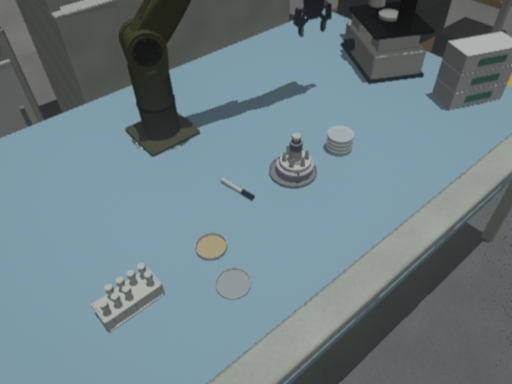

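The top view shows the dispenser's button at about (184,210) on the tray centred near (192,217). The plate is at (323,194), the lid at (331,151), the marker at (257,236), the rack at (413,190) and the stack at (121,209). I'll localise these now.

```bash
cat > h.py <<'E'
import numpy as np,cv2
def world(K,T,d,u,v):
    u=np.asarray(u,float);v=np.asarray(v,float)
    c=np.stack([(u-K[0,2])/K[0,0]*d,-(v-K[1,2])/K[1,1]*d,-d,np.ones_like(d)],-1)
    return (c@T.T)[...,:3]
def cloud(K,T,d):
    v,u=np.mgrid[:d.shape[0],:d.shape[1]]
    return world(K,T,d.astype(float),u,v)
def onplane(K,T,u,v,z):
    a=world(K,T,np.ones_like(np.asarray(u,float)),u,v);o=T[:3,3];r=a-o
    return o+r*((z-o[2])/r[...,2])[...,None]
E
python3 - <<'E'
from h import *
for n in("top","scene"):
    f=np.load(n+".npz");K,T,d,p=f["K"],f["T"],f["d"],f["p"];W=cloud(K,T,d);x,y,z=W[...,0],W[...,1],W[...,2]
    hsv=cv2.cvtColor(p,cv2.COLOR_RGB2HSV)
    m=((hsv[...,0]<30)&(hsv[...,0]>12)&(hsv[...,1]>60)&(hsv[...,2]>110)&(x>350)&(x<800)&(abs(y)<500)).astype(np.uint8)
    k,l,s,c=cv2.connectedComponentsWithStats(m);i=1+s[1:,4].argmax();q=l==i
    v,u=np.nonzero(q);e=cv2.minEnclosingCircle(np.stack([u,v],1).astype(np.float32))
    print(n,"plate",s[i],c[i],onplane(K,T,[c[i][0]],[c[i][1]],8.),"depth z",np.median(z[q]),"med xy",W[q].mean(0))
    bench=(x>380)&(x<420)&(abs(y)<300);print("bench z",np.median(z[bench]))
    D=(x>350)&(x<750)&(y>50)&(y<270)
    for lo,hi in((1.5,18),(50,82),(95,125),(138,155)):
        q=D&(z>lo)&(z<hi);P=W[q]
        if len(P)>3:print(lo,hi,len(P),P.mean(0).round(1),P.min(0).round(),P.max(0).round())
E
```

```text
top plate [310 180  27  27 563] [323.05506217 192.86145648] [[ 561.59403237 -179.31604531    8.        ]] depth z 6.029427566184722 med xy [ 562.0451696  -179.61677645    5.99159007]
bench z 1.9059307369158205
1.5 18 4995 [551.4 153.3   4.4] [350.  50.   2.] [750. 270.  18.]
50 82 686 [481.5 214.8  57.1] [435. 168.  50.] [537. 270.  82.]
95 125 33 [476.3 208.2 113.4] [465. 199.  97.] [505. 233. 125.]
138 155 81 [483.1 218.8 151.3] [471. 204. 139.] [498. 233. 155.]
scene plate [198 237  27  19 412] [210.89320388 245.86165049] [[ 559.29273875 -178.86154129    8.        ]] depth z 3.653834428117136 med xy [ 556.15455449 -177.12858166    3.64645748]
bench z -0.3462109279416268
1.5 18 1416 [551.4 158.5   3.9] [351.  50.   2.] [749. 269.  17.]
50 82 415 [493.3 208.2  61.3] [431. 165.  50.] [536. 269.  82.]
95 125 98 [493.1 210.2 111.7] [462. 197.  95.] [503. 237. 125.]
138 155 65 [485.8 216.5 148.6] [468. 204. 139.] [500. 231. 155.]
```

```bash
cat >> h.py <<'E'
def wrist(bot):
    s=bot.observe();i=bot.camera_info("wrist");p,d=bot.read_camera("wrist")
    M=np.eye(4);M[:3,:3]=s["ee_rot"];M[:3,3]=s["eef_pos"]
    return i["K"],M@i["hand_eye"],p,d
R=lambda a=0:np.array([[0,-np.sin(a),np.cos(a)],[0,np.cos(a),np.sin(a)],[-1,0,0.]])
E
python3 - <<'E'
from h import *
from cell import bot
H=bot.camera_info("wrist")["hand_eye"];print(H.round(3).tolist(),bot.camera_info("wrist")["K"].round(1).tolist())
Rm=R();print(np.linalg.det(Rm))
for n,xy,h in(("plate",(560,-179),300.),("disp",(484,217),330.)):
    off=(Rm@H[:3,3])
    for f in(1,.6,.3,0):
        t=np.array([xy[0]-f*off[0],xy[1]-f*off[1],h])
        q=bot.inverse_kinematics(t,Rm)
        print(n,f,t.round(),None if q is None else np.round(q,2))
        if q is not None:break
    bot.reach(t,Rm); bot.sleep(.3)
    K,T,p,d=wrist(bot);np.savez(f"w_{n}.npz",K=K,T=T,p=p,d=d);cv2.imwrite(f"pics/w_{n}.png",p[:,:,::-1])
a,b=[cv2.imread(f"pics/w_{n}.png") for n in("plate","disp")]
cv2.imwrite("pics/w.png",cv2.resize(np.hstack([a,b]),(800,300)))
print(bot.observe()["time"])
E
```

```text
[[0.001, 0.329, -0.944, -142.525], [1.0, -0.0, 0.001, 0.461], [0.0, -0.944, -0.329, -84.51], [0.0, 0.0, 0.0, 1.0]] [[314.0, 0.0, 257.2], [0.0, 314.0, 197.3], [0.0, 0.0, 1.0]]
1.0
plate 1 [ 645. -179.  300.] [ 0.32  0.69 -0.24  1.33  0.17  1.14  1.64]
disp 1 [569. 217. 330.] [-0.3   0.57 -0.26  1.48  0.15  1.11  0.99]
5.5333
```

View pics/w.png

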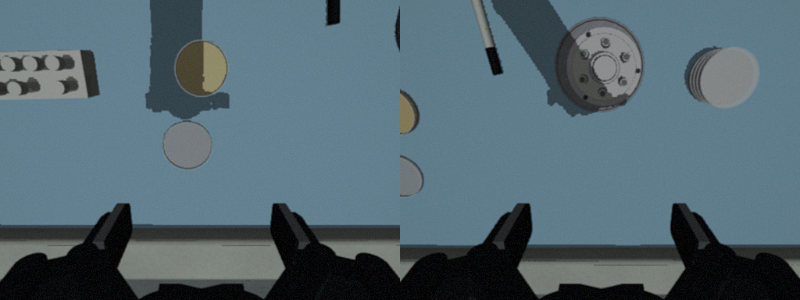

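Left (wrist over the plate): plate at about (257,87) full-scale px, lid below it, rack to the left. Right: the dispenser's button at about (261,86), upright on its tray.

Run:
```python
from h import *
def circ(P):
    A=np.c_[2*P[:,:2],np.ones(len(P))];s=np.linalg.lstsq(A,(P[:,:2]**2).sum(1),rcond=None)[0];return s[:2].round(1),round(float(np.sqrt(s[2]+s[:2]@s[:2])),1)
for n in("w_plate","w_disp","top","scene"):
    f=np.load(n+".npz");K,T,d,p=f["K"],f["T"],f["d"],f["p"];W=cloud(K,T,d);x,y,z=W[...,0],W[...,1],W[...,2]
    if n!="w_disp":
        m=((p[...,0].astype(int)>p[...,2]+12)&(np.hypot(x-560,y+179)<60)).astype(np.uint8)
        c=max(cv2.findContours(m,cv2.RETR_EXTERNAL,cv2.CHAIN_APPROX_NONE)[0],key=len)[:,0]
        P=onplane(K,T,c[:,0],c[:,1],7.);print(n,"plate",circ(P),"z",np.median(z[m>0]),"bench",np.median(z[(np.hypot(x-560,y+179)<75)&(np.hypot(x-560,y+179)>52)]))
        q=(np.hypot(x-690,y+200)<60)&(z>5)&(z<30);print("lid?",W[q].mean(0) if q.any() else 0)
    if n!="w_plate":
        r=np.hypot(x-484,y-217)
        q=((r<30)&(z>140)&(z<158)).astype(np.uint8);c=max(cv2.findContours(q,cv2.RETR_EXTERNAL,cv2.CHAIN_APPROX_NONE)[0],key=len)[:,0]
        print(n,"button",circ(onplane(K,T,c[:,0],c[:,1],151.)),np.median(z[q>0]),W[q>0].mean(0).round(1))
        q=((r<110)&(z>3.5)).astype(np.uint8)
        hsv=cv2.cvtColor(p,cv2.COLOR_RGB2HSV);g=((hsv[...,1]<70)&(r<95)).astype(np.uint8)
        c=max(cv2.findContours(g,cv2.RETR_EXTERNAL,cv2.CHAIN_APPROX_NONE)[0],key=len)[:,0]
        P=onplane(K,T,c[:,0],c[:,1],11.);print(n,"tray rim",circ(P),P.min(0).round(),P.max(0).round())
```

```text
w_plate plate (array([ 560.1, -178.6]), 41.5) z 4.254603597646366 bench 0.6764609199937581
lid? [ 697.43649828 -206.0689108     8.30535811]
w_disp button (array([483.3, 220.6]), 14.2) 150.86890302126443 [483.2 220.6 150.9]
w_disp tray rim (array([481.5, 212.8]), 79.3) [402. 132.  11.] [561. 293.  11.]
top plate (array([ 561.1, -178.9]), 40.8) z 6.187850275133542 bench 1.6137029841851245
lid? [ 694.58542893 -203.65185852    7.61495252]
top button (array([484.3, 219. ]), 14.0) 152.45200080908728 [484.1 218.8 152.3]
top tray rim (array([482.5, 213. ]), 79.2) [401. 134.  11.] [563. 293.  11.]
scene plate (array([ 558.8, -178.7]), 39.7) z 3.766577084802691 bench -0.5622582282235271
lid? [ 698.16984577 -206.26184942    7.58727532]
scene button (array([487.6, 214.5]), 16.3) 149.77522974675037 [485.7 216.4 148.7]
scene tray rim (array([464.7, 235.4]), 111.6) [342. 114.  11.] [587. 363.  11.]
```

Run:
```python
from h import *
from cell import bot
Rm=R();o=bot.observe
bot.reach([483.8,219.7,240.],Rm); print(o()["ft_force"].round(2) if hasattr(o()["ft_force"],'round') else o()["ft_force"])
bot.move_l([483.8,219.7,90.],velocity=120); print(o()["ft_force"],o()["eef_pos"])
bot.gripper_close();bot.sleep(.2);s=o();print("grip",s["grip_width"],s["ft_force"])
bot.move_l([483.8,219.7,155.],velocity=80);bot.sleep(.3);s=o();print(s["ft_force"],s["torque"],s["time"],s["eef_pos"],s["grip_width"])
K,T,p,d=wrist(bot);np.savez("w_g.npz",K=K,T=T,p=p,d=d,e=s["eef_pos"])
S=bot.read_camera("scene")[0]
cv2.imwrite("pics/g.png",np.hstack([cv2.resize(p,(400,300)),cv2.resize(S[60:240,200:440],(400,300))])[:,:,::-1])
```

```text
[0.3  1.15 0.68]
[-1.39042622  0.20459579  0.03215523] [484.28306112 219.90624187  90.5826685 ]
grip 38.75438166611414 [-1.24145792  0.33834068  5.53153608]
[-0.64283016 -0.35981487 -6.08039395] [ 0.01692751 -0.05091974  0.0107826 ] 9.45 [483.62834801 219.65988673 154.67482806] 38.74274296437312
```

View pics/g.png

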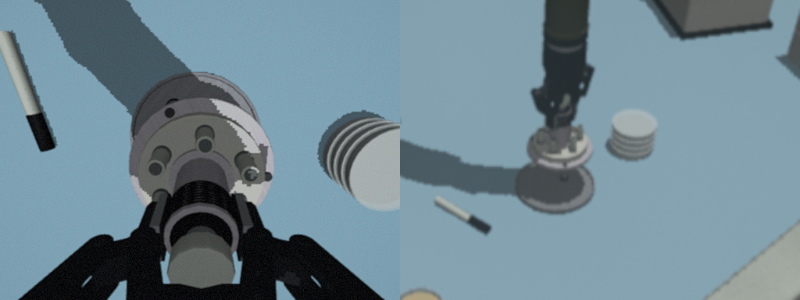

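The dispenser is held upright and clear of the tray, with 6 N extra load. The button is visible at about (200,255) in the left crop, so I'll measure the axis offset from the TCP and carry it over.

```bash
cat >> h.py <<'E'
def button(K,T,d,e,ztop,r=30):
    W=cloud(K,T,d);m=((np.hypot(W[...,0]-e[0],W[...,1]-e[1])<r)&(abs(W[...,2]-ztop)<5)).astype(np.uint8)
    c=max(cv2.findContours(m,cv2.RETR_EXTERNAL,cv2.CHAIN_APPROX_NONE)[0],key=len)[:,0]
    P=onplane(K,T,c[:,0],c[:,1],float(np.median(W[m>0][:,2])));(cx,cy),rr=cv2.minEnclosingCircle(P[:,:2].astype(np.float32))
    return np.array([cx,cy]),rr,np.median(W[m>0][:,2]),W[m>0].mean(0)
E
python3 - <<'E'
from h import *
from cell import bot
f=np.load("w_g.npz");e=f["e"];c,r,z,mu=button(f["K"],f["T"],f["d"],e,e[2]-85.5+146)
print("button-TCP",c-e[:2],r,z,mu-e,"expected z",e[2]+60.5)
W=cloud(f["K"],f["T"],f["d"]);q=(abs(W[...,2]-e[2]-5+12)<60)&(np.hypot(W[...,0]-e[0],W[...,1]-e[1])<75)
P=W[q];print("extent rel",(P.min(0)-e).round(),(P.max(0)-e).round())
bot.move_l([483.8,219.7,165.],velocity=100)
bot.move_l([560.,-178.7,165.],velocity=150);bot.sleep(.4);s=bot.observe();print(s["eef_pos"],s["time"],s["ft_force"])
K,T,p,d=wrist(bot);S=bot.read_camera("scene")[0];print(button(K,T,d,s["eef_pos"],s["eef_pos"][2]+60.5))
cv2.imwrite("pics/c.png",np.hstack([cv2.resize(p,(400,300)),cv2.resize(S[150:330,100:340],(400,300))])[:,:,::-1])
E
```

```text
button-TCP [-4.15621056  0.26156103] 15.34041690826416 214.84812419655202 [-6.85612436  0.11703599 59.7639665 ] expected z 215.1748280570845
extent rel [-64. -62. -67.] [36. 63. 53.]
[ 559.98330369 -178.65334107  165.01156966] 13.05 [-0.29703381  0.55064176 -6.98313703]
(array([ 555.79260254, -178.40589905]), 15.36564826965332, np.float64(225.14947846801255), array([ 553.14787985, -178.51032052,  224.76131162]))
```

View pics/c.png

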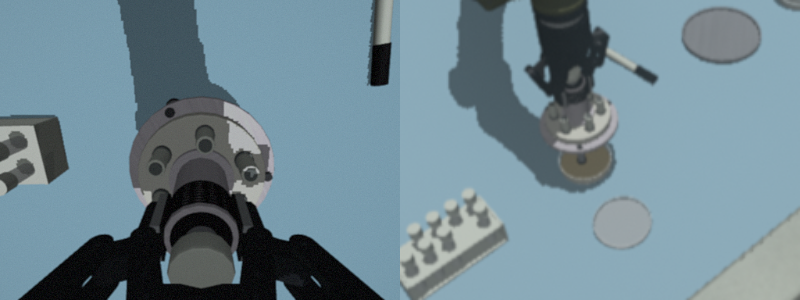

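The button looks partly hidden by the gripper body, which would bias its measured centre. I'll check with the near edge and with the turret's outline.

Run:
```python
from h import *
from scipy.optimize import least_squares
f=np.load("w_g.npz");e=f["e"];W=cloud(f["K"],f["T"],f["d"])-e
r=np.hypot(W[...,0],W[...,1])
m=(r<30)&(abs(W[...,2]-60)<5);P=W[m];print("button x",P[:,0].min(),P[:,0].max(),"y",P[:,1].min(),P[:,1].max())
g=np.load("w_disp.npz");V=cloud(g["K"],g["T"],g["d"])-np.array([483.3,220.6,5+85.5]);mm=(np.hypot(V[...,0],V[...,1])<30)&(abs(V[...,2]-60)<5);Q=V[mm];print("ref button x",Q[:,0].min(),Q[:,0].max(),"y",Q[:,1].min(),Q[:,1].max())
for name,X in(("held",W),("ref",V)):
    for lo,hi in((-60,-30),(-75,-35)):
        q=(X[...,2]>lo)&(X[...,2]<hi)&(np.hypot(X[...,0],X[...,1])<75);P=X[q]
        a=np.degrees(np.arctan2(P[:,1],P[:,0]));E=[]
        for t in range(-180,180,6):
            s=P[(a>=t)&(a<t+6)]
            if len(s) and abs(((t+3)+360)%360-180)<85:E.append(s[np.hypot(s[:,0],s[:,1]).argmax()])
        E=np.array(E);o=least_squares(lambda v:np.hypot(E[:,0]-v[0],E[:,1]-v[1])-v[2],[0,0,60],loss="soft_l1");print(name,lo,hi,len(E),o.x.round(1),round(o.cost,1))
```

```text
button x -16.42729145879821 6.875172890802219 y -27.737445372173937 27.880102840662687
ref button x -14.325734392840047 14.067239543681467 y -14.500413008149451 14.741003536736201
held -60 -30 28 [-1.1  0.5 62.5] 0.4
held -75 -35 28 [-1.1  0.5 62.5] 0.4
ref -60 -30 28 [-0.2  0.2 62.3] 0.6
ref -75 -35 28 [-0.2  0.2 62.3] 0.6
```

The disc outline puts the axis about 1.2 mm in −x from the TCP, so I'll correct for that and lower with a force guard.

Run:
```python
from h import *
from cell import bot
x,y=561.4,-179.1
bot.move_l([x,y,120.],velocity=100);bot.sleep(.2)
f0=np.mean([bot.observe()["ft_force"][2] for _ in range(5)]);print("f0",f0)
z=120.
for z in [112,106,100,95,91,89,88,87.5,87,86.5,86,85.5,85,84.5,84]:
    bot.move_l([x,y,float(z)],velocity=60 if z>90 else 15);bot.sleep(.04)
    s=bot.observe();df=s["ft_force"][2]-f0
    if z<92 or abs(df)>2.5:print(z,s["eef_pos"].round(2),df.round(2))
    if df>3.5:break
if z<90:
    bot.ungrasp();bot.sleep(.2);print(bot.observe()["ft_force"],bot.observe()["grip_width"])
    bot.move_l([x,y,230.],velocity=120)
    bot.reach([x+84-12,y,290.],R());bot.sleep(.3)
    K,T,p,d=wrist(bot);np.savez("w_s.npz",K=K,T=T,p=p,d=d)
    W=cloud(K,T,d);print(button(K,T,d,[560,-179],146));S=bot.read_camera("scene")[0]
    cv2.imwrite("pics/s.png",np.hstack([cv2.resize(p,(400,300)),cv2.resize(S[150:330,100:340],(400,300))])[:,:,::-1])
print(bot.observe()["time"])
```

```text
f0 -6.846686458559143
91 [ 561.22 -179.07   90.8 ] 0.11
89 [ 561.37 -179.1    88.96] -0.0
88 [ 561.38 -179.11   87.97] -0.37
87.5 [ 561.41 -179.09   87.5 ] 0.14
87 [ 561.39 -179.06   86.99] -0.37
86.5 [ 561.38 -179.13   86.49] 1.08
86 [ 561.38 -179.07   85.97] -0.02
85.5 [ 561.46 -179.12   85.62] 0.94
85 [ 561.5  -179.07   85.54] 9.0
[0.89786524 0.09049976 0.09958792] 85.40231365901005
(array([ 560.87939453, -178.38368225]), 14.732807159423828, np.float64(145.87386577485535), array([ 560.62991026, -178.31029596,  145.85266083]))
20.75
```

View pics/s.png

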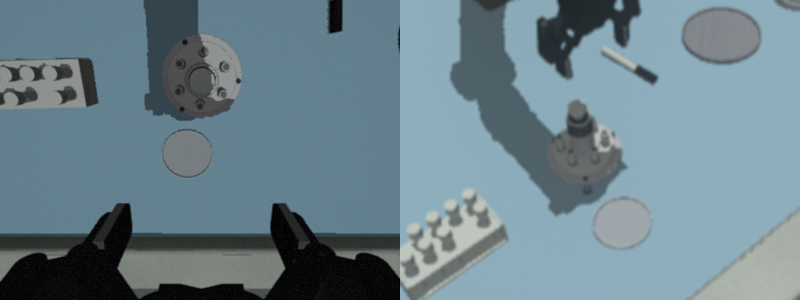

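It stands flat (button top z = 145.9) on axis within about 1 mm of the plate. Next I press with closed fingertips under force control.

Run:
```python
from h import *
from cell import bot
x,y=560.7,-178.5
bot.gripper_close()
bot.reach([x,y,190.],R());bot.move_l([x,y,156.],velocity=80);bot.sleep(.25)
F=lambda n=4:np.mean([(bot.sleep(.01),bot.observe()["ft_force"][2])[1] for _ in range(n)])
f0=F(8);print("f0",f0,bot.observe()["grip_width"],bot.observe()["eef_pos"])
bot.move_l([x,y,146.5],velocity=40);print("touch",F()-f0)
bot.move_l([x,y,138.],velocity=25);print("138",F()-f0)
z=137.5;log=[]
while z>124.5:
    bot.move_l([x,y,z],velocity=10);f=F(3)-f0;log.append((round(z,2),round(f,1)))
    if f>15:break
    z-=.4 if f<9 else .2
print(log)
t=bot.observe()["time"];h=[]
while bot.observe()["time"]-t<1.3:
    bot.sleep(.1);f=F(3)-f0;h.append(round(f,1))
    if f<14: z-=.15;bot.move_l([x,y,z],velocity=10)
    elif f>18: z+=.2;bot.move_l([x,y,z],velocity=10)
print("hold",h,bot.observe()["eef_pos"].round(2))
bot.move_l([x,y,150.],velocity=30);bot.sleep(.1);print("up",F()-f0)
bot.move_l([x,y,240.],velocity=150)
bot.ungrasp();bot.reach([x+72,y,290.],R());bot.sleep(.3)
K,T,p,d=wrist(bot);print(button(K,T,d,[560,-179],146))
print(bot.observe()["time"])
```

```text
f0 -0.005171587146082068 -0.19556296163027473 [ 560.93662102 -178.56722868  156.39212277]
touch 0.650295018105802
138 1.905723357390532
[(137.5, np.float64(1.2)), (137.1, np.float64(2.7)), (136.7, np.float64(4.4)), (136.3, np.float64(4.7)), (135.9, np.float64(4.8)), (135.5, np.float64(5.5)), (135.1, np.float64(4.4)), (134.7, np.float64(5.5)), (134.3, np.float64(5.6)), (133.9, np.float64(5.0)), (133.5, np.float64(6.3)), (133.1, np.float64(6.1)), (132.7, np.float64(5.9)), (132.3, np.float64(6.3)), (131.9, np.float64(5.8)), (131.5, np.float64(6.4)), (131.1, np.float64(6.5)), (130.7, np.float64(6.2)), (130.3, np.float64(6.2)), (129.9, np.float64(6.9)), (129.5, np.float64(7.2)), (129.1, np.float64(6.6)), (128.7, np.float64(7.3)), (128.3, np.float64(7.1)), (127.9, np.float64(7.5)), (127.5, np.float64(7.3)), (127.1, np.float64(7.4)), (126.7, np.float64(9.0)), (126.3, np.float64(10.4)), (126.1, np.float64(11.1)), (125.9, np.float64(11.7)), (125.7, np.float64(12.3)), (125.5, np.float64(13.3)), (125.3, np.float64(13.5)), (125.1, np.float64(14.3)), (124.9, np.float64(14.8)), (124.7, np.float64(15.9))]
hold [np.float64(15.7), np.float64(15.6), np.float64(15.2), np.float64(15.8), np.float64(15.5), np.float64(15.3), np.float64(15.3), np.float64(15.3), np.float64(16.0), np.float64(15.0), np.float64(15.2)] [ 560.99 -178.57  126.2 ]
up -0.21941101137666447
(array([ 560.77575684, -178.16029358]), 14.754378318786621, np.float64(145.890831489444), array([ 560.62528392, -178.20122983,  145.87265774]))
38.9083
```

The pins were pressed for 1.3 s at about 15.5 N, and the button is back up (145.9 mm). Next I take it back to the tray.

Run:
```python
from h import *
from cell import bot
o=bot.observe;x,y=560.8,-178.4
bot.reach([x,y,220.],R());bot.move_l([x,y,85.5],velocity=130);bot.sleep(.05);bot.gripper_close();bot.sleep(.1)
bot.move_l([x,y,165.],velocity=100);s=o();print(s["grip_width"],s["ft_force"],s["time"])
x,y=482.2,213.
bot.move_l([x,y,165.],velocity=180);bot.move_l([x,y,97.],velocity=80);bot.sleep(.15)
f0=np.mean([o()["ft_force"][2],(bot.sleep(.02),o()["ft_force"][2])[1]]);print(f0,o()["time"])
for z in np.arange(95,87,-.5):
    bot.move_l([x,y,z],velocity=20);bot.sleep(.02);df=o()["ft_force"][2]-f0
    if df>3.5:break
print(z,df,o()["eef_pos"],o()["time"])
bot.ungrasp();bot.sleep(.1);bot.move_l([x,y,230.],velocity=150)
bot.reach([x+72,y,300.],R());bot.sleep(.2)
K,T,p,d=wrist(bot);print(button(K,T,d,[x,y],151));S=bot.read_camera("scene")[0]
cv2.imwrite("pics/e.png",np.hstack([cv2.resize(p,(400,300)),cv2.resize(S[90:320,100:400],(400,300))])[:,:,::-1])
print(o()["time"])
```

```text
38.49559347559937 [ 1.09476599  0.94918169 -6.98626807] 42.1583
-6.003097335665902 45.6917
90.5 9.66093721783425 [482.27665071 213.03897632  90.99216753] 48.3583
(array([482.20233154, 213.32592773]), 14.79202938079834, np.float64(150.85719593321957), array([482.0823739 , 213.37878669, 150.85222082]))
50.85
```

View pics/e.png

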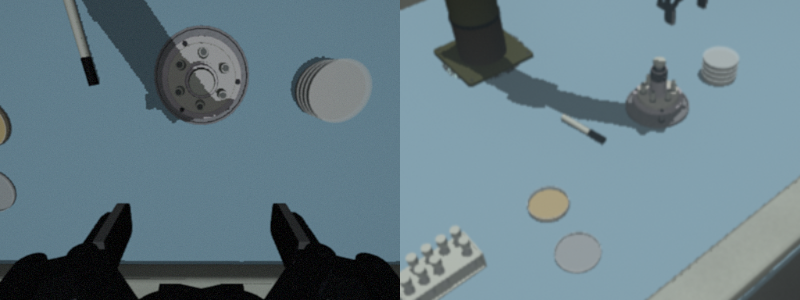

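The dispenser is centred in the tray, with the button top at 150.9 mm. The plate and the other things are in place, and the gripper is clear.

```bash
python3 -c "
from cell import bot
bot.finish_job();print(bot.observe()['time'])"
```

```text
the job is handed in; nothing more can be done
the job is handed in; nothing more can be done
```

The discs are on the plate and the dispenser is back on its tray. I handed the job in at about 51 s of the 61 s allowed; the hand-in reports no verdict.

- **Placing:** I stood the dispenser astride the plate, its axis within about 1 mm of the plate's centre by the wrist camera. The button top was at 145.9 mm, so it stood flat on the bench.
- **Pressing:** With closed fingertips I pressed through the first stop. The pins met the medium at around 7.5 N on the button. I held 15–16 N for about 1.3 s, which leaves about 8 N on the medium by estimate, since contact force was not measured directly.
- **Release:** The button came fully back up (145.9 mm again) while the dispenser was still over the plate.
- **Return:** The dispenser stands on the tray floor about 1 mm from the tray's centre, button up (150.9 mm, against 151 mm expected). In the last picture the plate, lid and marker looked undisturbed, as did the stack and the rack as far as each was in view. I judged that by eye and did not measure it again.

**Disagreements:** While the dispenser was held, the button measurement put its axis 4 mm off the tool. That was because the gripper hid part of the button, so I used the turret outline (about 1 mm) instead. The scene camera's tray fit was also clearly wrong, so I ignored it. No other check failed or disagreed.

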